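# Swing the fixture plate to its stop and pin it

### The arm

A 6-joint arm with a two-finger parallel gripper is mounted at the origin on a cart in front of the work surface, level with it; the furniture and walls round the work are solid. World frame = base frame: x ahead of the robot, y to its left, z up, the work surface at z = 0. Lengths are in m, angles in rad, forces in N, time in s.
With the tool pointing down it reaches from about 0.3 to 0.775 m from the base axis. Payload 14.6 kg.
Tool frame: the origin (TCP) lies where the fingers leave the gripper's body, on its centre line; the fingertips stand 97 mm ahead of it and the grasp point (between the pads) lies 78 mm ahead of it (ctrl.finger_overhang is the distance from the TCP to the fingertips, in m); z points along the fingers, y is the direction in which the jaws open and shut (so a half turn about z gives the same grasp; the last joint's range is limited). The gripper opens to 94 mm and grips with 3 to 60 N. Pads are 16 mm wide; open, the fingers measure 119 mm over their backs; the gripper's body (75 mm by 177 mm) begins 78 mm behind the grasp point.
Start: joints at [1.273, 0.3, 1.521, -0, 1.321, -0.067], TCP at [0.126, 0.535, 0.303] pointing down, gripper open.
Joint ranges: [-3.03, 3.03], [-0.79, 2.21], [0.23, 2.52], [-1.04, 4.18], [0, 3.07], [-2.55, 2.55]. Speed limits (rad/s): [2.22, 2.22, 2.57, 3.14, 3.14, 3.14].

### API

Orientations are given as [roll, pitch, yaw] about the fixed x, y, z axes, in that order (R = Rz(yaw) Ry(pitch) Rx(roll)).
In Python, from station import ctrl, imaging, hand_in gives the robot as it stands.
- The arm moves only by the shell command python3 -m pendant 'ROWS' [FORCE]. ROWS is JSON, a list of rows, each a list of 7 numbers: the shift along the tool's x, y, z normalised to -1 to 1, where 1 is 120 mm, then the turn, a rotation vector about the tool's x, y, z normalised to -1 to 1, where 1 is 30 degrees, then the closure, from -1 (fully open) to 1 (shut). A call has 1 to 10 rows; each row shifts and turns the commanded pose from where the row before left it, along the tool's axes as they then stand; what a row does not reach is not made up. A row lasts 1/12 s, in which the tool goes at most 41.7 mm and 7.16 degrees, less where a joint would pass 70% of its speed; a pose out of reach is approached as far as the arm can. A call with a number of a shift or a turn outside -1 to 1 is refused whole. A call with a gripper value outside its range is refused whole. The fingers move at their own pace and stop on an object; FORCE is the grip in N (left out, the last holds). Time passes only in rows, so rows that do not move let the fingers close. It gives the time, the measured TCP pose, the force and the opening at its end, in the units of the state.
- ctrl.get_obs(): the state, without advancing time (a new reading comes with each control period).
- imaging.camera(name): name is "scene" or "top"; returns a dict with "image" (400x640x3 uint8, red, green, blue), "mtx" (3x3 intrinsics, pixels), "k1" (the pictures are not rectified: a ray, as slopes to the right and down, at radius r is drawn at 1 + k1 r^2 times it, then the intrinsics apply), "rvec" (rotation vector, rad) and "tvec" (3), from world to camera coordinates, as OpenCV has them. Camera axes: x right, y down, z forward; pixel columns grow to the right and rows downward; lengths in m; the calibration is good to about 2 mm. A picture is of the moment at which its call begins. There is no depth.
- hand_in(): hands the job in, once; it reports no verdict.
The state is a dict: "time_s": time; "qpos": joint angles; "joint_vel": joint speeds; "tau": joint torques, N m; "ee_pos": TCP position; "eef_rot": TCP orientation; "force": force on the tool from outside, world axes, zero at the start; "moment": the same for the moment, N m; "grip_width": finger opening in m.
Only numpy, scipy, OpenCV 4.12 (cv2) and the standard library are available. Lean on these libraries where they do the work, as an engineer would, in place of code of your own. Each camera call takes 0.05 s, during which the arm holds its last target.

### The job

The pale aluminium fixture plate on the bench turns on a pivot bolt and has been left swung open: push it near its free corner, on the side away from the stop post, so that it turns about the bolt until its edge bears on the post, and keep a light steady push of about 8 N on it there for half a second, never driving it against the post with more than 20 N. Then take the headed steel lock pin out of its black rest block and put it gently down through the hole at the plate's free end into the base, until its head sits flat on the plate, and let go. Leave the loupe, the tin and the small grey tester where they are.

Things in the scene. Friction and masses are not known exactly. Their poses are not given: they have to be found in the camera images.
- base: Dark steel base plate, 160 x 190 x 12 mm (its x, y, z), fixed to the bench. Origin: centre of its underside; z up. Its y axis points roughly to the robot's left. It carries the pivot bolt, the stop post and the lock hole.
- pivot (a point): Point on the pivot axis at the height of the plate's top (26 mm above the bench), at (45, -30, 26) mm in the base frame. A shoulder bolt, 10 mm shank, with a low round head of 20 mm that holds the plate down and rises 6.5 mm over its top.
- stop: Upright steel stop post, 12 mm diameter, 13 mm tall (1 mm lower than the plate's top), rigidly fixed on the base. Origin: on its axis at the base's top face, at (-33, -78, 12) mm in the base frame.
- lock_hole (a point): Mouth of the 11.2 mm through hole in the base's top face, at (-45, -30, 12) mm in the base frame; it is 12 mm deep. It lies under the plate when the plate is home.
- plate: Loose aluminium plate, 130 x 84 x 14 mm (x, y, z), 0.4 to 0.6 kg, flat on the base, a brass watch movement fixed on its middle. Origin: on the pivot axis at its underside (12 mm above the bench). Free end at x = -110 mm, other end +20, long sides at y = -42 and +42. Starts 0.5 to 1.2 rad short in yaw; home, its -y side on the stop post, at the base's yaw. Slides with 1 to 4 N; 0.6 mm pivot play.
- corner (a point): The place to push: on the plate's +y side face, half-way up (19 mm above the bench), 14 mm from the free end; at (-96, 42, 7) mm in the plate frame. Pushing it towards the plate's -y side turns the plate home.
- plate_hole (a point): Centre, at the plate's top face, of the 12.2 mm through hole near its free end; at (-90, 0, 14) mm in the plate frame. It comes over the lock hole when the plate is home.
- pin_mid (a point): Centre (half-way up) of the loose steel lock pin, 50 g, 54 mm long, upright: shank 10 mm diameter, 24 mm long, with a tapered foot; above it a cylindrical head 16 mm diameter, 30 mm tall, to grip. Its z points up to the head; the head's underside lies 3 mm below this point, its top 27 mm above.
- pin_tip (a point): Centre of the foot of the lock pin, 27 mm below pin_mid. With the pin fully home it is 2 mm above the bench, inside the base.
- rest_top (a point): Centre of the top face (34 mm above the bench) of the fixed black rest block, 50 x 50 x 34 mm, x and y along its sides; the lock pin starts in its 11.2 mm hole, the head standing on the top face.
- eye_loupe: Bystander: black eye loupe, 35 mm diameter, 29 mm tall, standing between the base and the rest block, farther back; origin at its underside.
- tin: Bystander: round flat tin, 63 mm diameter, 20 mm tall, behind the rest block; origin at its underside.
- tester: Bystander: small grey tester box, 34 x 52 x 17 mm, to the left of the rest block; origin at its underside.

How it is judged:
On the way, in this order (a step that is already met when the one before it is completed fails the run):
1. the plate is held against the stop post with at least 3 N, its yaw as the base's within 0.03 rad (contact force between plate and stop above 3 N and angle between the x axis of plate and the x axis of base, either way round below 0.03 rad), for 0.3 s.
2. the lock pin stands in the lock hole through the plate, its head down on the plate (z of pin_tip in the frame of base below 0.004 m and horizontal distance between pin_tip and lock_hole below 0.003 m), for 0.2 s.
At the end, for the whole second after the job is handed in: The plate lies flat on its pivot, its yaw within 0.03 rad of the base's (at the stop post); the lock pin stands upright (0.08 rad) through it in the lock hole, within 3 mm of its axis, foot less than 4 mm above the bench (head on the plate); all released and at rest (all of step 2 and angle between pin_mid's own z axis and vertical below 0.08 rad and angle between the x axis of plate and the x axis of base, either way round below 0.03 rad and horizontal distance between plate and pivot below 0.003 m and angle between plate's own z axis and vertical below 0.03 rad and linear speed of plate below 0.01 m/s); the robot touches nothing.
It fails at once if the plate is driven against the stop post with more than 20 N (contact force between plate and stop above 20 N).
It fails at once if the lock pin is forced against the plate with more than 30 N (contact force between lockpin and plate above 30 N).
It fails at once if a bystander is moved by more than 15 mm (distance of any of eye_loupe, tin, tester from where it was at the start of the episode above 0.015 m).
It also fails if it takes over 69 s, if anything falls off the work surface, if the arm or the gripper's body presses on something with over 40 N, if the wrist force passes 120 N, or if a joint passes its speed limit or range.

## Working session

There is one attempt and no reset: what is moved stays moved. The work goes in short steps, Python scripts to look and compute and a shell command to move; the robot and the scene stay as the last step left them, time stands still between calls to the robot, and variables do not carry over. Pictures are saved under pics/ and viewed, and the job is handed in when it is done.

```bash
mkdir -p pics; ls; python3 - <<'E'
from station import ctrl, imaging
import cv2
print(ctrl.get_obs())
for n in ("scene","top"):
    c=imaging.camera(n); cv2.imwrite(f"pics/{n}0.png",c["image"][:,:,::-1]); print(n,c["mtx"],c["k1"],c["rvec"],c["tvec"])
E
```

```text
pics
{'time_s': 0.0, 'qpos': array([ 1.27339712e+00,  3.00475165e-01,  1.52157658e+00,  4.06960307e-06,
        1.32067974e+00, -6.65697641e-02]), 'joint_vel': array([ 0.0004221 ,  0.00049758,  0.00066908, -0.00082951,  0.00039865,
        0.00100946]), 'tau': array([ 2.07966979e-03, -5.31811595e+01, -3.52735627e+01,  7.08703394e-02,
        2.43830297e-02, -8.64256549e-05]), 'ee_pos': array([0.12577508, 0.53527631, 0.30208594]), 'eef_rot': array([-3.14045660e+00, -7.96889855e-05,  2.91076215e+00]), 'force': array([-0.28371382,  0.78683954,  0.59438545]), 'moment': array([ 0.01701028,  0.01249013, -0.0025589 ]), 'grip_width': 0.09397251216090369}
scene [[420.57506556   0.         317.13588208]
 [  0.         420.57506556 207.893575  ]
 [  0.           0.           1.        ]] -0.02036638993748406 [ 2.18174432 -0.87765317  0.37494999] [-0.2576145   0.36494304  0.58228208]
top [[509.67126043   0.         312.60270642]
 [  0.         509.67126043 189.52979994]
 [  0.           0.           1.        ]] 0.019939261122482257 [ 2.15433568 -2.22005113  0.04224481] [0.15971165 0.49948316 1.26114267]
```

View pics/scene0.png

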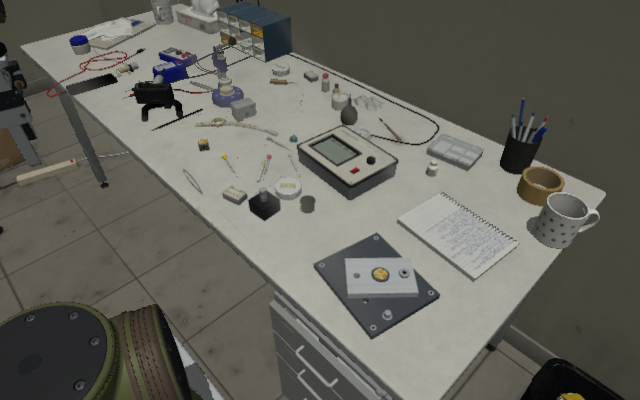

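View pics/top0.png

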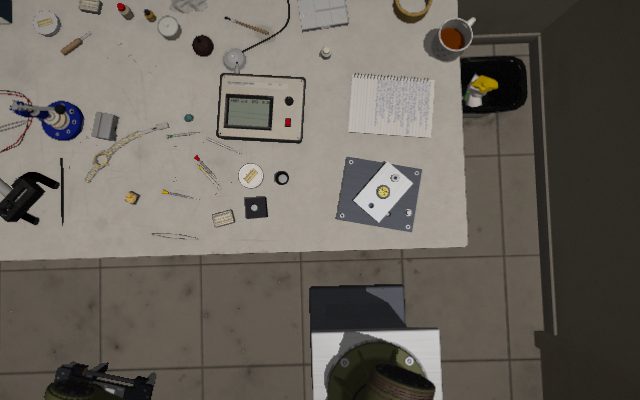

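```bash
python3 - <<'E'
import cv2
t=cv2.imread("pics/top0.png"); s=cv2.imread("pics/scene0.png")
cv2.imwrite("pics/topA.png",cv2.resize(t[150:240,325:435],None,fx=6.5,fy=6.5,interpolation=cv2.INTER_CUBIC))
cv2.imwrite("pics/topB.png",cv2.resize(t[150:240,200:310],None,fx=6.5,fy=6.5,interpolation=cv2.INTER_CUBIC))
cv2.imwrite("pics/scA.png",cv2.resize(s[225:340,305:445],None,fx=5,fy=5,interpolation=cv2.INTER_CUBIC))
E
```

```text
(no output)
```

View pics/topA.png

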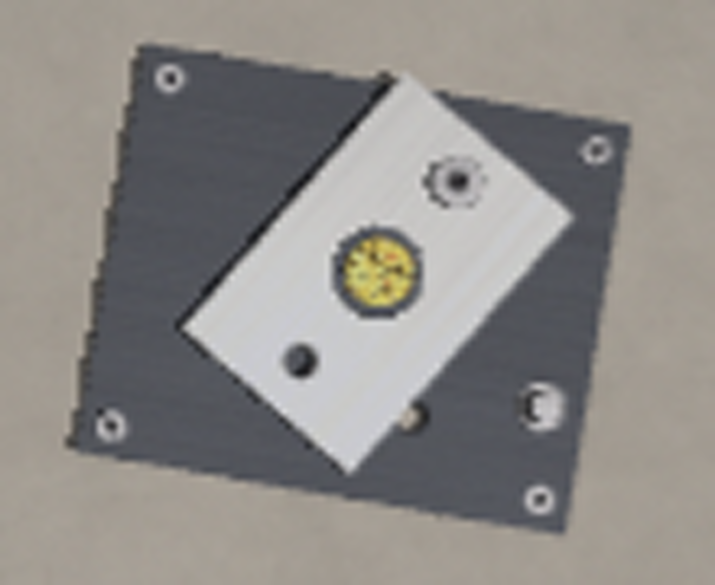

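View pics/topB.png

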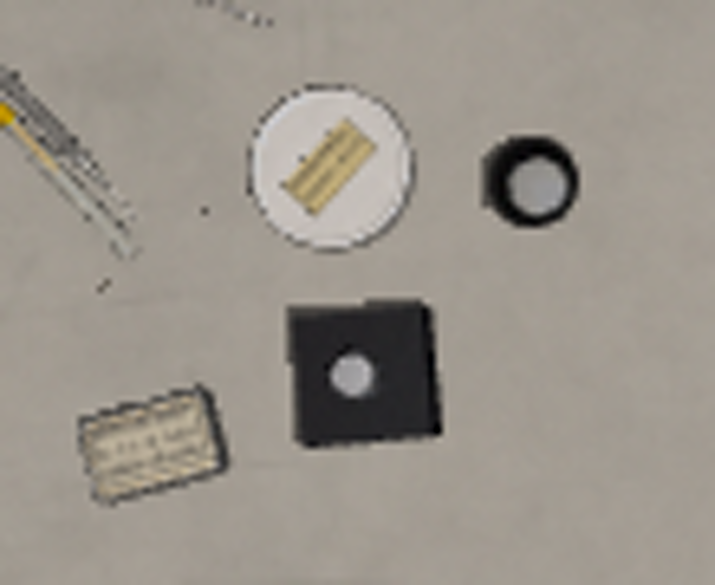

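View pics/scA.png

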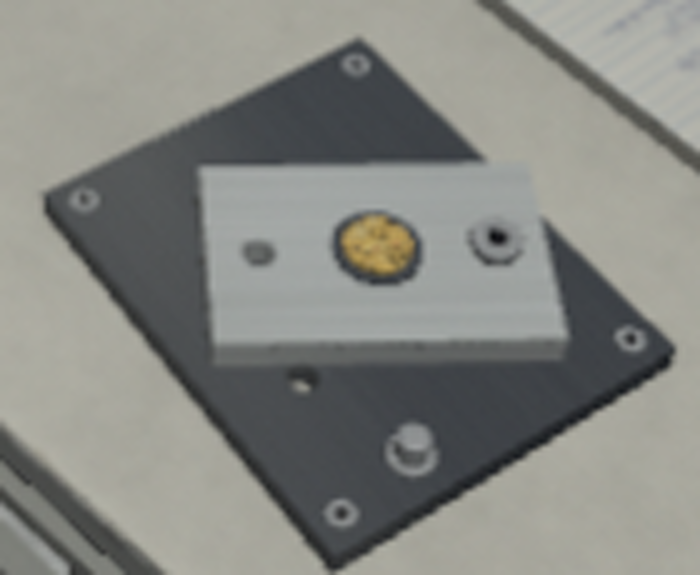

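```bash
cat > h.py <<'E'
import numpy as np, cv2
from scipy.optimize import least_squares
from scipy.spatial.transform import Rotation as R
CAM={"scene":(np.array([[420.57506556,0,317.13588208],[0,420.57506556,207.893575],[0,0,1]]),-0.02036638993748406,np.array([2.18174432,-0.87765317,0.37494999]),np.array([-0.2576145,0.36494304,0.58228208])),
"top":(np.array([[509.67126043,0,312.60270642],[0,509.67126043,189.52979994],[0,0,1]]),0.019939261122482257,np.array([2.15433568,-2.22005113,0.04224481]),np.array([0.15971165,0.49948316,1.26114267]))}
def proj(n,P):
    K,k,r,t=CAM[n]
    return cv2.projectPoints(np.asarray(P,float).reshape(-1,1,3),r,t,K,np.array([k,0,0,0,0.]))[0].reshape(-1,2)
def ray(n,uv,z):
    K,k,r,t=CAM[n]
    p=cv2.undistortPoints(np.array(uv,float).reshape(-1,1,2),K,np.array([k,0,0,0,0.])).reshape(-1,2)
    M=cv2.Rodrigues(r)[0]; c=-M.T@t; out=[]
    for q in p:
        d=M.T@np.array([q[0],q[1],1]); out.append(c+d*(z-c[2])/d[2])
    return np.array(out)
def crop(uv,f,ox,oy):
    return (np.array(uv,float)+.5)/f-.5+np.array([ox,oy])
def place(p,pts):
    c,s=np.cos(p[2]),np.sin(p[2]); pts=np.array(pts,float)/1000
    return np.c_[p[0]+c*pts[:,0]-s*pts[:,1],p[1]+s*pts[:,0]+c*pts[:,1],pts[:,2]]
def fit(obs,x0):
    # obs list of (cam, pts local mm (z above bench), uv)
    f=lambda p:np.concatenate([(proj(n,place(p,P))-uv).ravel() for n,P,uv in obs])
    r=least_squares(f,x0,x_scale=[.01,.01,.1],loss="soft_l1"); return r.x,[np.round(proj(n,place(r.x,P))-uv,2).tolist() for n,P,uv in obs]
E
python3 - <<'E'
from h import *
bp=[(80,95,12),(80,-95,12),(-80,-95,12),(-80,95,12),(45,-30,32.5),(-33,-78,25)]
bt=crop([(137,44),(632,125),(565,533),(68,447),(457,181),(549,404)],6.5,325,150)
bs=crop([(360,38),(673,350),(333,562),(45,195),(498,237),(416,436)],5,305,225)
pp=[(20,42,26),(20,-42,26),(-110,-42,26),(-110,42,26),(-90,0,26)]
pt=crop([(403,75),(574,217),(349,474),(181,327),(301,361)],6.5,325,150)
ps=crop([(533,163),(567,345),(213,347),(200,167),(259,250)],5,305,225)
for o in ([("top",bp,bt)],[("scene",bp,bs)],[("top",bp,bt),("scene",bp,bs)]):
    x,r=fit(o,[.55,-.1,-.1]); print("base",x,r)
print("pivot",place(x,[(45,-30,26)]),"lock",place(x,[(-45,-30,12)]))
for o in ([("top",pp,pt)],[("scene",pp,ps)],[("top",pp,pt),("scene",pp,ps)]):
    x,r=fit(o,[.55,-.1,-.1]); print("plate",x,r)
print("corner",place(x,[(-96,42,19)]))
print("pin",ray("top",crop([(353,375)],6.5,200,150),.064))
E
```

```text
base [ 0.48883882 -0.0202601  -0.19862089] [[[0.81, -0.37], [-0.36, -0.29], [-0.2, 0.15], [0.87, 0.48], [-0.22, -0.1], [-0.61, 0.15]]]
base [ 0.48770315 -0.0218656  -0.20065544] [[[0.06, -0.03], [0.79, -0.04], [0.28, -0.64], [-0.63, -0.12], [-0.15, 0.31], [-0.32, 0.38]]]
base [ 0.48829583 -0.02123708 -0.20004018] [[[1.26, -0.22], [0.08, -0.02], [0.15, 0.4], [1.23, 0.63], [0.21, 0.13], [-0.23, 0.4]], [[-0.02, -0.33], [0.7, -0.45], [0.28, -1.09], [-0.65, -0.43], [-0.23, -0.06], [-0.35, -0.05]]]
pivot [[ 0.52643721 -0.05958073  0.026     ]] lock [[ 0.43823194 -0.04169694  0.012     ]]
plate [ 0.52616191 -0.05906483 -0.74891687] [[[0.34, -0.41], [-0.17, -0.02], [-0.01, 0.06], [0.07, 0.24], [-0.22, 0.11]]]
plate [ 0.52549838 -0.0612139  -0.76260133] [[[-0.36, 0.59], [0.29, -0.44], [-0.18, -0.52], [0.21, 0.06], [0.03, 0.45]]]
plate [ 0.52592384 -0.06029763 -0.7564206 ] [[[0.97, -0.39], [0.3, 0.19], [0.16, 0.01], [0.41, 0.01], [0.08, 0.01]], [[-0.75, 0.17], [0.15, -0.93], [-0.22, -0.65], [-0.09, -0.05], [-0.16, 0.28]]]
corner [[0.48492885 0.03613582 0.019     ]]
pin [[0.46301384 0.28635794 0.064     ]]
```

```bash
python3 - <<'E'
import cv2
s=cv2.imread("pics/scene0.png")
cv2.imwrite("pics/scB.png",cv2.resize(s[165:235,210:330],None,fx=6,fy=6,interpolation=cv2.INTER_CUBIC))
E
```

```text
(no output)
```

View pics/scB.png

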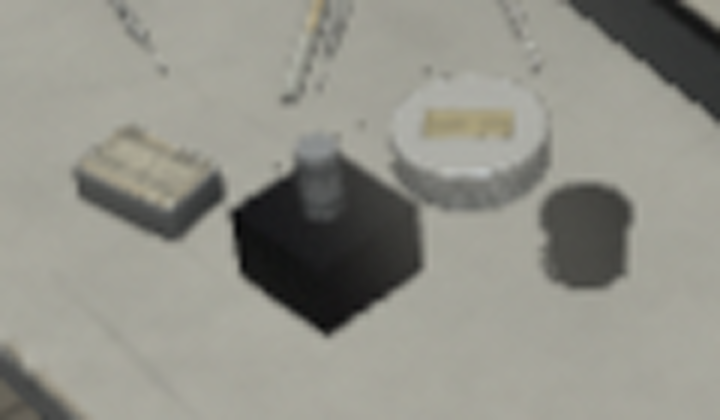

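```bash
cat >> h.py <<'E'
def rel(target,yaw=None):
    from station import ctrl
    o=ctrl.get_obs(); M=R.from_euler("xyz",o["eef_rot"]).as_matrix()
    d=M.T@(np.array(target)-o["ee_pos"]); 
    print("tool shift units total",np.round(d/.12,4),"mm",np.round(d*1000,2),"t",o["time_s"],"F",np.round(o["force"],2))
    print(" tcp",np.round(o["ee_pos"],4),"rot",np.round(o["eef_rot"],4),"w",o["grip_width"])
    if yaw is not None:
        e=R.from_matrix(M.T@R.from_euler("xyz",[np.pi,0,yaw]).as_matrix()).as_rotvec(); print(" turn units",np.round(e/np.radians(30),4))
E
python3 - <<'E'
from h import *
print(ray("scene",crop([(318,147)],6,210,165),.064))
rel([.5035,.0556,.2],2.942)
E
python3 -m pendant '[[-0.25,-0.2,0.04,0,0,0,1],[-0.25,-0.2,0.04,0,0,0,1],[-0.25,-0.2,0.04,0,0,0,1],[-0.25,-0.2,0.04,0,0,0,1],[-0.25,-0.2,0.04,0,0,0,1],[-0.25,-0.2,0.04,0,0,0,1],[-0.25,-0.2,0.04,0,0,0,1],[-0.25,-0.2,0.04,0,0,0,1],[-0.25,-0.2,0.04,0,0,0,1],[-0.25,-0.2,0.04,0,0,0,1]]' 20
python3 -c "
from h import *
rel([.5035,.0556,.2],2.942)"
```

```text
[[0.46350454 0.28507157 0.064     ]]
tool shift units total [-3.9788 -3.1705  0.8542] mm [-477.46 -380.46  102.5 ] t 0.1 F [-0.24 -0.33 -0.09]
 tcp [0.1258 0.5353 0.3021] rot [-3.1405e+00 -1.0000e-04  2.9108e+00] w 0.09414410929924592
 turn units [-0.002  -0.0002 -0.0596]
time_s: 0.93
ee_pos: [0.3636, 0.2314, 0.2544]
eef_rot: [3.142, -0.0, 2.911]
force: [0.3, 0.9, -0.4]
grip_width: 0.0309
tool shift units total [-1.4698 -1.1598  0.4535] mm [-176.38 -139.17   54.41] t 0.9333 F [ 0.32  0.91 -0.38]
 tcp [0.3636 0.2314 0.2544] rot [ 3.1416 -0.      2.911 ] w 0.03085175554500733
 turn units [ 0.     -0.     -0.0593]
```

```bash
python3 -m pendant '[[-0.25,-0.2,0.07,0,0,-0.06,1],[-0.25,-0.2,0.07,0,0,0,1],[-0.25,-0.2,0.07,0,0,0,1],[-0.25,-0.2,0.07,0,0,0,1],[-0.25,-0.2,0.07,0,0,0,1],[-0.1,-0.06,0.05,0,0,0,1],[0,0,0,0,0,0,1],[0,0,0,0,0,0,1],[0,0,0,0,0,0,1]]'
python3 - <<'E'
from h import *
from station import imaging
rel([.5035,.0556,.114],2.942)
for n in ("scene","top"): cv2.imwrite(f"pics/{n}1.png",imaging.camera(n)["image"][:,:,::-1])
s=cv2.imread("pics/scene1.png");t=cv2.imread("pics/top1.png")
cv2.imwrite("pics/s1.png",np.hstack([cv2.resize(s[180:340,290:450],(400,400)),cv2.resize(t[140:240,325:425],(400,400))]))
E
```

```text
time_s: 1.68
ee_pos: [0.4951, 0.0763, 0.2068]
eef_rot: [3.142, -0.0, 2.943]
force: [0.2, -0.2, 0.7]
grip_width: 0.0001
tool shift units total [-0.1031 -0.1551  0.7729] mm [-12.38 -18.62  92.75] t 1.6833 F [ 0.17 -0.18  0.73]
 tcp [0.4951 0.0763 0.2068] rot [ 3.1415e+00 -4.0000e-04  2.9427e+00] w 9.01445917379617e-05
 turn units [ 0.0001 -0.0007  0.0013]
```

View pics/s1.png

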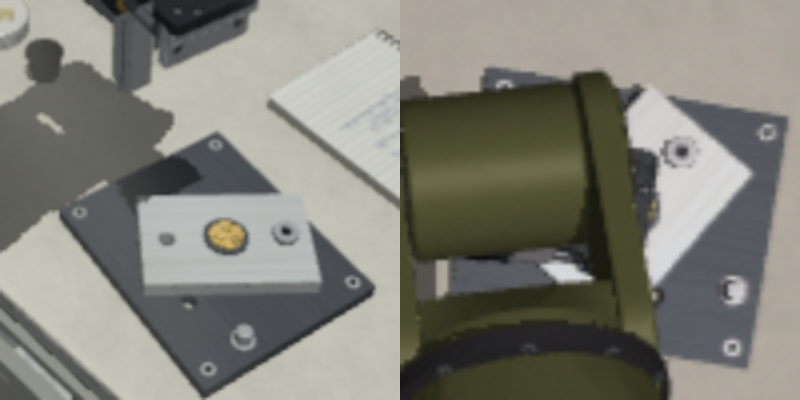

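```bash
python3 -m pendant '[[-0.1,-0.155,0.1,0,0,0,1],[0,0,0.2,0,0,0,1],[0,0,0.2,0,0,0,1],[0,0,0.15,0,0,0,1],[0,0,0.08,0,0,0,1],[0,0,0.03,0,0,0,1],[0,0,0.01,0,0,0,1],[0,0,0,0,0,0,1],[0,0,0,0,0,0,1]]'
python3 - <<'E'
from h import *
from station import imaging
rel([.4965,.0462,.114],2.942)
for n in ("scene",): cv2.imwrite(f"pics/{n}2.png",imaging.camera(n)["image"][:,:,::-1])
s=cv2.imread("pics/scene2.png")
cv2.imwrite("pics/s2.png",cv2.resize(s[190:340,290:450],(800,600*800//640*1 if 0 else 600)))
E
```

```text
time_s: 2.53
ee_pos: [0.5041, 0.0552, 0.1153]
eef_rot: [3.141, 0.002, 2.943]
force: [0.4, -0.7, 0.4]
grip_width: 0.0006
tool shift units total [ 0.0474 -0.0861  0.011 ] mm [  5.69 -10.33   1.32] t 2.5333 F [ 0.45 -0.66  0.38]
 tcp [0.5041 0.0552 0.1153] rot [3.1412e+00 1.7000e-03 2.9425e+00] w 0.0006253317208602881
 turn units [0.0007 0.0032 0.001 ]
```

View pics/s2.png

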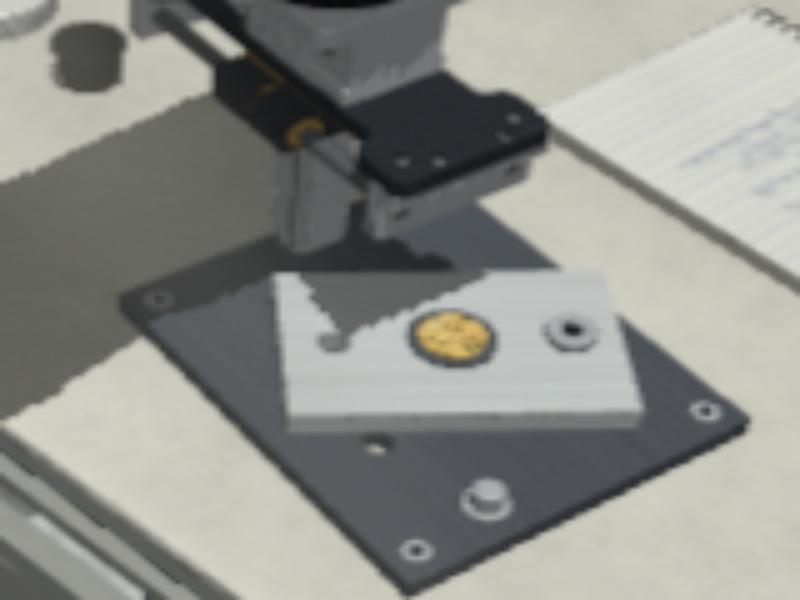

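```bash
python3 -m pendant '[[0.01,-0.012,0.01,0,0,0,1],[0.012,-0.012,0.01,0,0,0,1],[0.012,-0.012,0.005,0,0,0,1],[0.012,-0.012,0,0,0,0,1],[0.012,-0.012,0,0,0,0,1],[0.012,-0.012,0,0,0,0,1],[0.012,-0.012,0,0,0,0,1],[0.012,-0.012,0,0,0,0,1],[0.012,-0.012,0,0,0,0,1],[0.012,-0.012,0,0,0,0,1]]'
python3 -m pendant '[[0.012,-0.012,0,0,0,0,1],[0.012,-0.012,0,0,0,0,1],[0.012,-0.012,0,0,0,0,1],[0.012,-0.012,0,0,0,0,1],[0.012,-0.012,0,0,0,0,1],[0.012,-0.012,0,0,0,0,1],[0.012,-0.012,0,0,0,0,1],[0.012,-0.012,0,0,0,0,1]]'
python3 - <<'E'
from h import *
from station import imaging
rel([.447,.012,.112],2.942)
for n in ("scene",): cv2.imwrite(f"pics/{n}3.png",imaging.camera(n)["image"][:,:,::-1])
s=cv2.imread("pics/scene3.png")
cv2.imwrite("pics/s3.png",cv2.resize(s[190:340,290:450],(800,600*800//640*1 if 0 else 600)))
E
```

```text
time_s: 3.42
ee_pos: [0.4868, 0.0437, 0.1113]
eef_rot: [3.141, 0.0, 2.942]
force: [0.2, 2.7, 0.1]
grip_width: 0.0004
time_s: 4.08
ee_pos: [0.4732, 0.0346, 0.1112]
eef_rot: [-3.142, -0.0, 2.942]
force: [-0.7, 2.1, -0.1]
grip_width: 0.0002
tool shift units total [ 0.1769 -0.2275 -0.0064] mm [ 21.23 -27.3   -0.77] t 4.0833 F [-0.65  2.13 -0.13]
 tcp [0.4732 0.0346 0.1112] rot [-3.1415 -0.      2.9422] w 0.00018613454765033477
 turn units [-0.0001 -0.      0.0004]
```

View pics/s3.png

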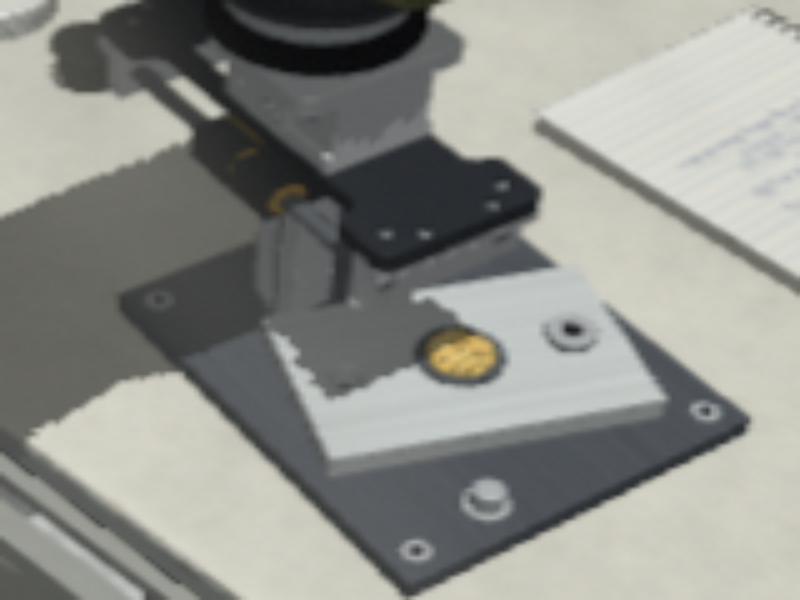

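```bash
python3 -m pendant '[[0.012,-0.014,0,0,0,0,1],[0.012,-0.014,0,0,0,0,1],[0.012,-0.014,0,0,0,0,1],[0.012,-0.014,0,0,0,0,1],[0.012,-0.014,0,0,0,0,1],[0.012,-0.014,0,0,0,0,1],[0.012,-0.014,0,0,0,0,1],[0.012,-0.014,0,0,0,0,1],[0.012,-0.014,0,0,0,0,1],[0.01,-0.01,0,0,0,0,1]]'
python3 - <<'E'
from h import *
from station import imaging
rel([.447,.012,.112],2.942)
for n in ("scene",): cv2.imwrite(f"pics/{n}4.png",imaging.camera(n)["image"][:,:,::-1])
s=cv2.imread("pics/scene4.png")
cv2.imwrite("pics/s4.png",cv2.resize(s[190:340,290:450],(800,600*800//640*1 if 0 else 600)))
E
```

```text
time_s: 4.97
ee_pos: [0.4562, 0.0213, 0.1113]
eef_rot: [3.142, 0.0, 2.942]
force: [1.5, 1.7, -0.2]
grip_width: 0.0003
tool shift units total [ 0.0597 -0.0911 -0.0057] mm [  7.17 -10.94  -0.69] t 4.9667 F [ 1.51  1.67 -0.19]
 tcp [0.4562 0.0213 0.1113] rot [3.1416e+00 3.0000e-04 2.9421e+00] w 0.0003408973677816682
 turn units [0.     0.0006 0.0003]
```

View pics/s4.png

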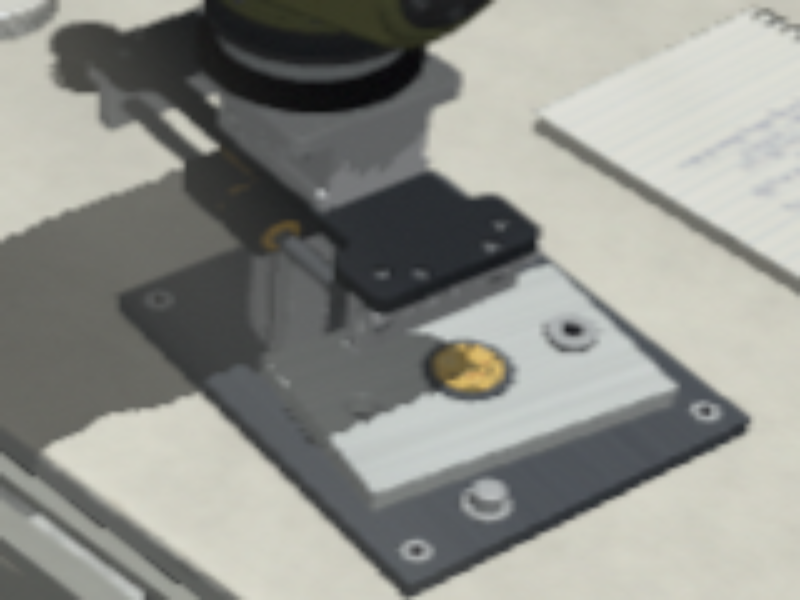

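```bash
python3 -m pendant '[[0.006,-0.008,0,0,0,0,1],[0.006,-0.008,0,0,0,0,1],[0.006,-0.008,0,0,0,0,1],[0.006,-0.008,0,0,0,0,1],[0.006,-0.008,0,0,0,0,1]]'
python3 -m pendant '[[0.003,-0.005,0,0,0,0,1],[0.003,-0.005,0,0,0,0,1],[0,0,0,0,0,0,1]]'
python3 - <<'E'
from h import *
from station import imaging
rel([.447,.012,.112],2.942)
for n in ("scene",): cv2.imwrite(f"pics/{n}5.png",imaging.camera(n)["image"][:,:,::-1])
s=cv2.imread("pics/scene5.png")
cv2.imwrite("pics/s5.png",cv2.resize(s[190:340,290:450],(800,600*800//640*1 if 0 else 600)))
E
```

```text
time_s: 5.43
ee_pos: [0.4517, 0.0174, 0.1112]
eef_rot: [-3.142, 0.0, 2.942]
force: [1.0, 1.2, -0.7]
grip_width: 0.0007
time_s: 5.68
ee_pos: [0.4508, 0.0164, 0.1112]
eef_rot: [-3.142, -0.0, 2.942]
force: [0.4, 1.6, 0.1]
grip_width: 0.0006
tool shift units total [ 0.0236 -0.0421 -0.0064] mm [ 2.83 -5.05 -0.77] t 5.6833 F [0.42 1.62 0.08]
 tcp [0.4508 0.0164 0.1112] rot [-3.1415e+00 -1.0000e-04  2.9422e+00] w 0.0005847987129609108
 turn units [-0.0001 -0.0002  0.0003]
```

View pics/s5.png

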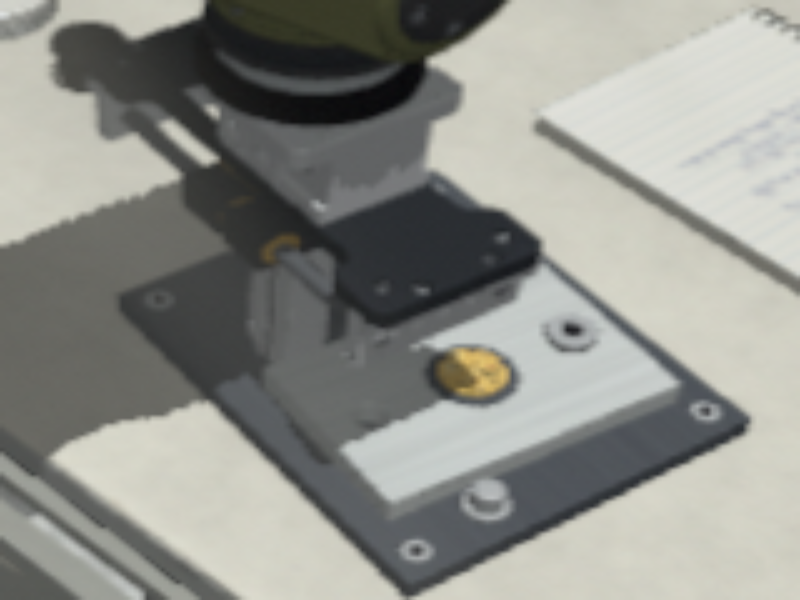

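```bash
for i in 1; do python3 -m pendant '[[0.002,-0.004,0,0,0,0,1],[0.002,-0.004,0,0,0,0,1],[0.002,-0.004,0,0,0,0,1],[0.002,-0.004,0,0,0,0,1]]'; done
python3 -m pendant '[[0,-0.004,0,0,0,0,1],[0,-0.004,0,0,0,0,1]]'
```

```text
time_s: 6.07
ee_pos: [0.4495, 0.0147, 0.1112]
eef_rot: [3.142, -0.0, 2.942]
force: [1.5, 0.6, 0.1]
grip_width: 0.0008
time_s: 6.23
ee_pos: [0.4492, 0.0139, 0.1112]
eef_rot: [3.142, -0.0, 2.942]
force: [-0.2, 2.7, 1.5]
grip_width: 0.0004
```

```bash

python3 -m pendant '[[0,-0.003,0,0,0,0,1]]'|grep -E "pos|force"
python3 -m pendant '[[0,-0.003,0,0,0,0,1]]'|grep -E "pos|force"
```

```text
ee_pos: [0.4491, 0.0135, 0.1112]
force: [0.5, 1.9, 0.6]
ee_pos: [0.449, 0.0132, 0.1112]
force: [0.3, 3.1, 1.0]
```

```bash

python3 -m pendant '[[0,-0.003,0,0,0,0,1]]'|grep -E "pos|force"
python3 -m pendant '[[0,-0.003,0,0,0,0,1]]'|grep -E "pos|force"
python3 - <<'E'
from h import *
from station import imaging
for n in ("scene",): cv2.imwrite(f"pics/{n}6.png",imaging.camera(n)["image"][:,:,::-1])
s=cv2.imread("pics/scene6.png")
cv2.imwrite("pics/s6.png",cv2.resize(s[240:340,350:450],(600,600)))
E
```

```text
ee_pos: [0.449, 0.0128, 0.1112]
force: [-0.1, 1.9, 0.6]
ee_pos: [0.4489, 0.0124, 0.1112]
force: [-1.3, 2.1, 0.7]
```

View pics/s6.png

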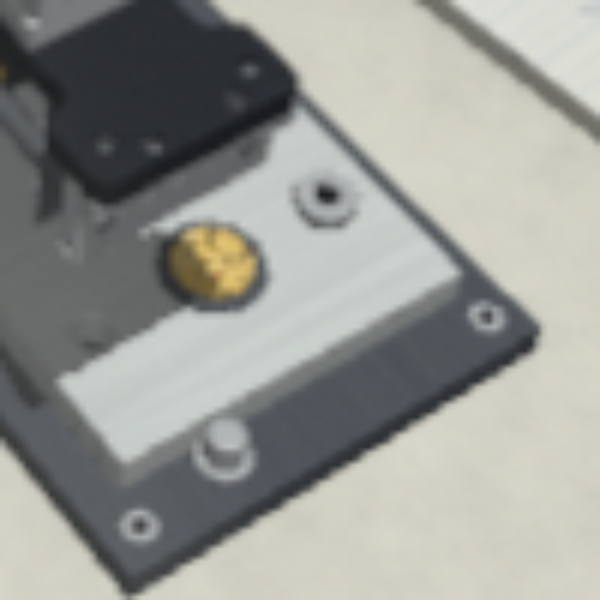

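```bash

python3 -m pendant '[[0,-0.003,0,0,0,0,1]]'|grep -E "pos|force"
python3 -m pendant '[[0,-0.003,0,0,0,0,1]]'|grep -E "pos|force"
```

```text
ee_pos: [0.4489, 0.0121, 0.1112]
force: [-1.3, 2.2, 1.2]
ee_pos: [0.4489, 0.0117, 0.1112]
force: [-0.9, 2.8, 0.0]
```

```bash

python3 -m pendant '[[0,-0.003,0,0,0,0,1]]'|grep -E "pos|force"
python3 -m pendant '[[0,0,0,0,0,0,1]]'|grep -E "pos|force"
```

```text
ee_pos: [0.4488, 0.0113, 0.1112]
force: [-1.4, 2.6, -0.2]
ee_pos: [0.4488, 0.0113, 0.1112]
force: [-0.6, 1.3, 0.4]
```

```bash

python3 -m pendant '[[0,-0.003,0,0,0,0,1]]'|grep -E "pos|force"
python3 -m pendant '[[0,0,0,0,0,0,1]]'|grep -E "pos|force"
```

```text
ee_pos: [0.4487, 0.011, 0.1112]
force: [-1.8, 5.2, -0.3]
ee_pos: [0.4487, 0.0111, 0.1112]
force: [-1.0, 2.8, -0.2]
```

```bash

python3 -m pendant '[[0,-0.002,0,0,0,0,1]]'|grep -E "pos|force"
python3 -m pendant '[[0,0,0,0,0,0,1]]'|grep -E "pos|force"
```

```text
ee_pos: [0.4487, 0.0109, 0.1112]
force: [-0.0, 6.9, -0.1]
ee_pos: [0.4487, 0.011, 0.1112]
force: [-1.0, 5.3, -0.1]
```

```bash

python3 -m pendant '[[0,-0.002,0,0,0,0,1]]'|grep -E "pos|force"
python3 -m pendant '[[0,0,0,0,0,0,1]]'|grep -E "pos|force"
```

```text
ee_pos: [0.4486, 0.0108, 0.1112]
force: [-0.6, 9.3, 0.4]
ee_pos: [0.4487, 0.0108, 0.1112]
force: [-0.6, 7.4, 0.7]
```

```bash

python3 -m pendant '[[0,-0.001,0,0,0,0,1],[0,0,0,0,0,0,1]]'|grep -E "pos|force"
python3 -m pendant '[[0,0,0,0,0,0,1],[0,0,0,0,0,0,1],[0,0,0,0,0,0,1],[0,0,0,0,0,0,1]]'|grep -E "pos|force"
python3 -m pendant '[[0,0,0,0,0,0,1],[0,0,0,0,0,0,1],[0,0,0,0,0,0,1]]'|grep -E "pos|force"
python3 - <<'E'
from h import *
from station import imaging
for n in ("scene",): cv2.imwrite(f"pics/{n}7.png",imaging.camera(n)["image"][:,:,::-1])
s=cv2.imread("pics/scene7.png")
cv2.imwrite("pics/s7.png",cv2.resize(s[240:340,350:450],(600,600)))
E
```

```text
ee_pos: [0.4486, 0.0108, 0.1112]
force: [-0.3, 8.5, -0.1]
ee_pos: [0.4486, 0.0108, 0.1112]
force: [-1.1, 8.5, -0.2]
ee_pos: [0.4486, 0.0108, 0.1112]
force: [-1.1, 8.4, -0.4]
```

View pics/s7.png

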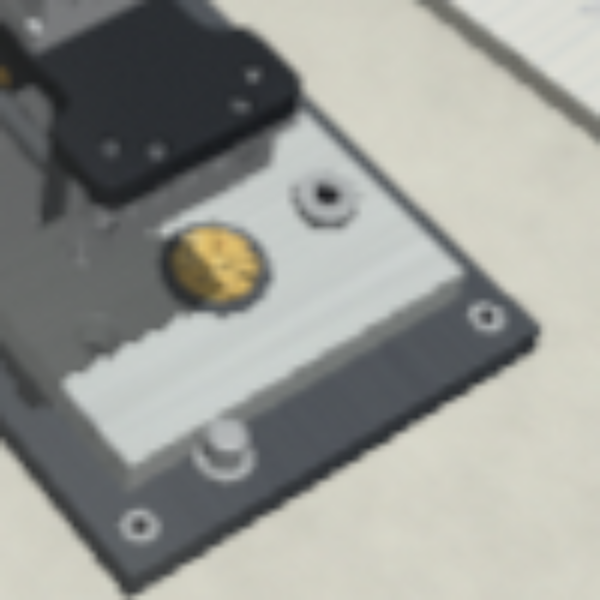

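```bash

python3 -m pendant '[[0,0.01,0,0,0,0,1],[0,0.03,0,0,0,0,1],[0,0.05,0,0,0,0,1],[0,0,-0.1,0,0,0,1],[0,0,-0.2,0,0,0,0],[0,0,-0.25,0,0,0,-0.3],[0,0,-0.25,0,0,0,-0.3]]'|grep -E "pos|force"
python3 - <<'E'
from h import *
from station import imaging
rel([.4633,.2857,.20],2.942)
E
```

```text
ee_pos: [0.4506, 0.0213, 0.2082]
force: [0.3, 0.5, 0.4]
tool shift units total [0.3322 2.1805 0.068 ] mm [ 39.86 261.66   8.16] t 8.8333 F [0.32 0.51 0.38]
 tcp [0.4506 0.0213 0.2082] rot [-3.1412e+00 -9.0000e-04  2.9424e+00] w 0.01700199257655134
 turn units [-0.0008 -0.0016  0.0007]
```

```bash

python3 -m pendant '[[0.04,0.25,0,0,0,0,-0.3],[0.04,0.25,0,0,0,0,-0.3],[0.04,0.25,0,0,0,0,-0.3],[0.04,0.25,0,0,0,0,-0.3],[0.04,0.25,0,0,0,0,-0.3],[0.04,0.25,0,0,0,0,-0.3],[0.04,0.25,0,0,0,0,-0.3],[0.04,0.25,0,0,0,0,-0.3],[0.01,0.12,0,0,0,0,-0.3],[0,0,0,0,0,0,-0.3]]'|grep -E "pos|force"
python3 -m pendant '[[0,0,0,0,0,0,-0.3]]'|grep -E "pos|force"
python3 - <<'E'
from h import *
from station import imaging
rel([.4633,.2857,.20],2.942)
for n in ("scene","top"): cv2.imwrite(f"pics/{n}8.png",imaging.camera(n)["image"][:,:,::-1])
s=cv2.imread("pics/scene8.png");t=cv2.imread("pics/top8.png")
cv2.imwrite("pics/s8.png",np.hstack([cv2.resize(s[135:235,210:310],(400,400)),cv2.resize(t[150:250,200:300],(400,400))]))
cv2.imwrite("pics/t8.png",cv2.resize(t[150:240,325:435],None,fx=6.5,fy=6.5,interpolation=cv2.INTER_CUBIC))
E
```

```text
ee_pos: [0.4622, 0.2806, 0.207]
force: [-0.3, 0.3, -0.3]
ee_pos: [0.4622, 0.2783, 0.2069]
force: [-0.3, -0.7, 0.2]
tool shift units total [0.0033 0.0626 0.0577] mm [0.4  7.51 6.92] t 9.75 F [-0.3  -0.73  0.21]
 tcp [0.4622 0.2783 0.2069] rot [-3.1410e+00 -2.0000e-04  2.9434e+00] w 0.061015825066279894
 turn units [-0.0012 -0.0005  0.0027]
```

View pics/s8.png

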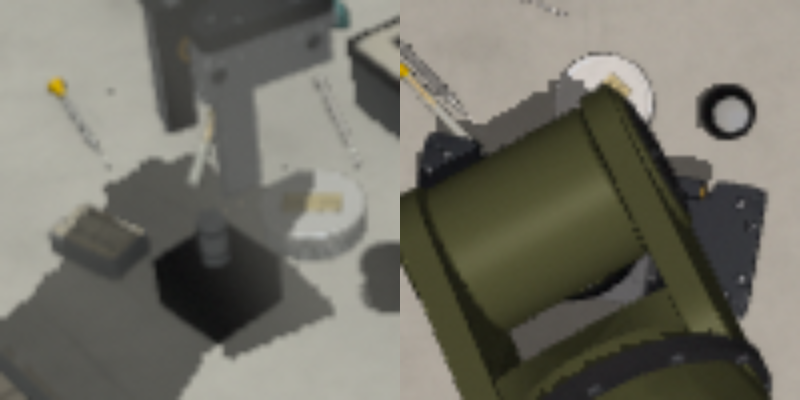

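View pics/t8.png

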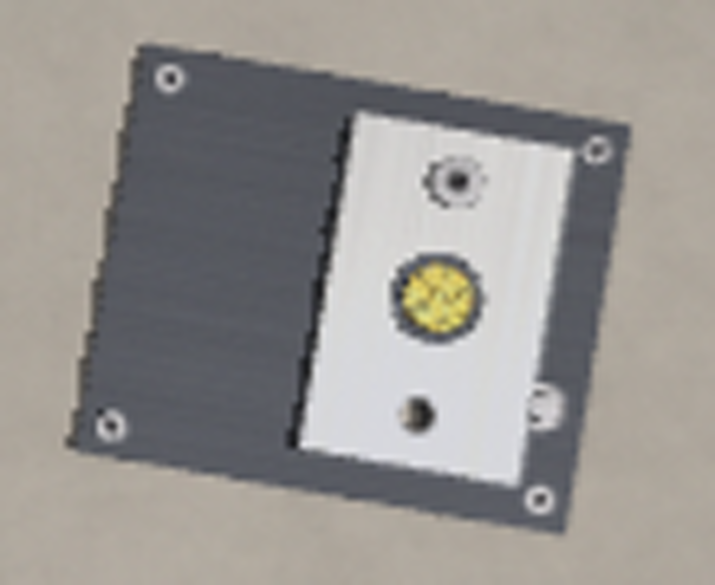

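```bash
python3 - <<'E'
from h import *
pp=[(20,42,26),(20,-42,26),(-110,-42,26),(-110,42,26),(-90,0,26)]
pt=crop([(352,110),(576,147),(521,487),(300,449),(418,414)],6.5,325,150)
x,r=fit([("top",pp,pt)],[.526,-.06,-.2]); print(x,r,"hole",place(x,[(-90,0,26)]))
print(ray("top",pt[4],.026))
rel([.4633,.2857,.134],2.942)
E
```

```text
[ 0.52717033 -0.05952459 -0.19513372] [[[0.43, 0.26], [-0.43, 0.08], [-0.15, -0.31], [0.09, -0.11], [0.07, 0.08]]] hole [[ 0.43887838 -0.04207379  0.026     ]]
[[ 0.43908504 -0.04191203  0.026     ]]
tool shift units total [0.0066 0.0709 0.6093] mm [ 0.79  8.51 73.12] t 9.85 F [ 0.18 -0.87  0.39]
 tcp [0.4624 0.2772 0.2071] rot [-3.1411e+00 -2.0000e-04  2.9415e+00] w 0.0609088888495251
 turn units [-0.001  -0.0004 -0.001 ]
```

```bash

python3 -m pendant '[[0.006,0.07,0,0,0,0,-0.3],[0,0,0.1,0,0,0,-0.3],[0,0,0.1,0,0,0,-0.3],[0,0,0,0,0,0,-0.3],[0,0,0,0,0,0,-0.3],[0,0,0,0,0,0,-0.3]]'|grep -E "pos|force"
python3 - <<'E'
from h import *
from station import imaging
rel([.4633,.2857,.134],2.942)
for n in ("scene",): cv2.imwrite(f"pics/{n}9.png",imaging.camera(n)["image"][:,:,::-1])
s=cv2.imread("pics/scene9.png")
cv2.imwrite("pics/s9.png",cv2.resize(s[135:235,210:310],(600,600)))
E
```

```text
ee_pos: [0.4635, 0.2864, 0.1835]
force: [0.6, -0.2, 0.0]
tool shift units total [ 2.000e-04 -6.400e-03  4.125e-01] mm [ 3.00e-02 -7.70e-01  4.95e+01] t 10.35 F [ 0.61 -0.22  0.02]
 tcp [0.4635 0.2864 0.1835] rot [-3.1416  0.      2.9419] w 0.0612304833840867
 turn units [-0.      0.0001 -0.0002]
```

View pics/s9.png

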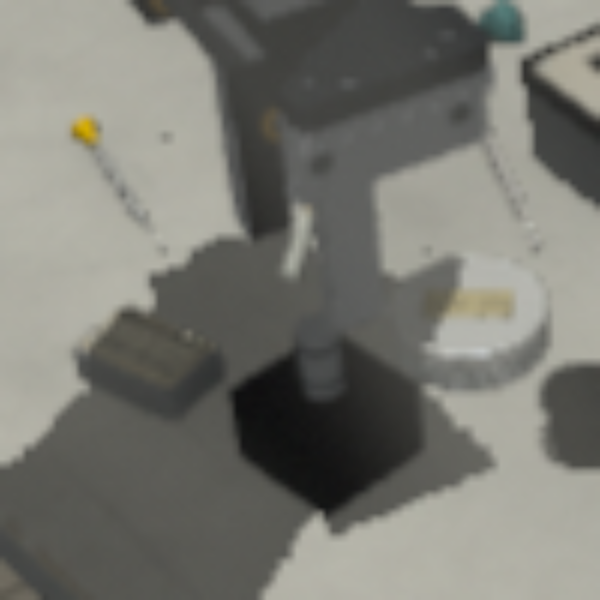

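```bash
python3 - <<'E'
from h import *
c=np.array([.4635,.2864,.0865]); y=np.array([.198,.98,0]); x=np.array([-.98,.198,0])
P=[c+s*d*y+a*x for s in (-1,1) for d in (.0306,.043) for a in (-.008,.008)]
P+= [[.4633,.2857,.064]]
print(np.round((proj("scene",P)-[210,135])*6,1))
E
```

```text
[[366.6 313.7]
 [326.2 329.5]
 [383.1 332.9]
 [342.4 349. ]
 [289.4 223.5]
 [250.2 238.1]
 [274.5 206.1]
 [235.5 220.5]
 [314.  324. ]]
```

```bash

python3 -m pendant '[[0,-0.006,0.1,0,0,0,-0.3],[0,0,0.1,0,0,0,-0.3],[0,0,0.1,0,0,0,-0.3],[0,0,0.06,0,0,0,-0.3],[0,0,0.03,0,0,0,-0.3],[0,0,0.02,0,0,0,-0.3],[0,0,0,0,0,0,-0.3],[0,0,0,0,0,0,-0.3],[0,0,0,0,0,0,-0.3]]'|grep -E "pos|force"
python3 - <<'E'
from h import *
from station import imaging
rel([.4633,.2857,.134],2.942)
for n in ("scene",): cv2.imwrite(f"pics/{n}10.png",imaging.camera(n)["image"][:,:,::-1])
s=cv2.imread("pics/scene10.png")
cv2.imwrite("pics/s10.png",cv2.resize(s[135:235,210:310],(600,600)))
E
```

```text
ee_pos: [0.4634, 0.286, 0.1345]
force: [-0.3, 0.7, 0.5]
tool shift units total [-0.     -0.0025  0.0042] mm [-0.   -0.3   0.51] t 11.15 F [-0.33  0.68  0.5 ]
 tcp [0.4634 0.286  0.1345] rot [3.1411e+00 6.0000e-04 2.9422e+00] w 0.060867078927287675
 turn units [0.0009 0.0011 0.0004]
```

View pics/s10.png

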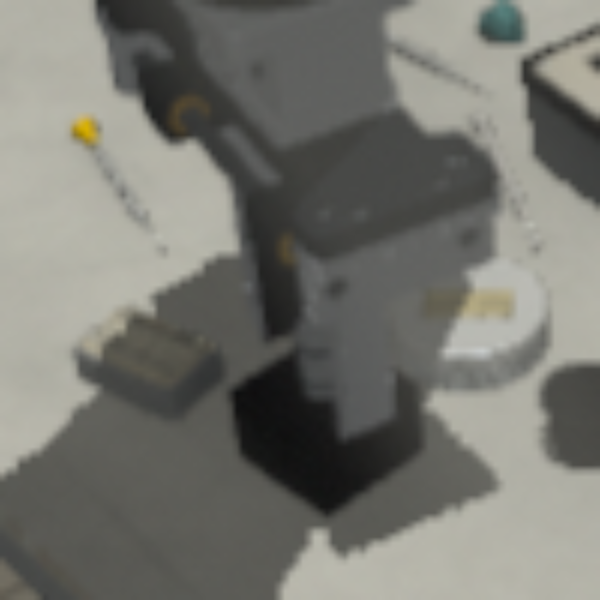

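```bash

python3 -m pendant '[[0,0,0,0,0,0,0.4],[0,0,0,0,0,0,0.5],[0,0,0,0,0,0,0.6]]' 8
python3 -m pendant '[[0,0,0,0,0,0,1],[0,0,0,0,0,0,1],[0,0,0,0,0,0,1]]' 8
python3 -m pendant '[[0,0,0,0,0,0,1],[0,0,0,0,0,0,1],[0,0,0,0,0,0,1]]' 8
```

```text
time_s: 11.45
ee_pos: [0.4632, 0.2859, 0.1342]
eef_rot: [3.141, 0.0, 2.942]
force: [0.8, -0.4, -0.4]
grip_width: 0.0448
time_s: 11.7
ee_pos: [0.4632, 0.2859, 0.1341]
eef_rot: [-3.142, -0.0, 2.942]
force: [-0.3, -0.5, 0.6]
grip_width: 0.0248
time_s: 11.95
ee_pos: [0.4632, 0.2859, 0.1341]
eef_rot: [-3.142, 0.0, 2.942]
force: [-0.2, 0.1, 0.3]
grip_width: 0.0145
```

```bash
python3 - <<'E'
from h import *
from station import imaging
rel([.4633,.2857,.134],2.942)
for n in ("scene",): cv2.imwrite(f"pics/{n}11.png",imaging.camera(n)["image"][:,:,::-1])
s=cv2.imread("pics/scene11.png")
cv2.imwrite("pics/s11.png",cv2.resize(s[165:225,235:295],(600,600),interpolation=cv2.INTER_CUBIC))
E
```

```text
tool shift units total [-0.0013 -0.0014  0.0004] mm [-0.16 -0.17  0.05] t 11.95 F [-0.16  0.15  0.34]
 tcp [0.4632 0.2859 0.1341] rot [-3.1416  0.      2.9422] w 0.014476254198930817
 turn units [-0.0001  0.      0.0005]
```

View pics/s11.png

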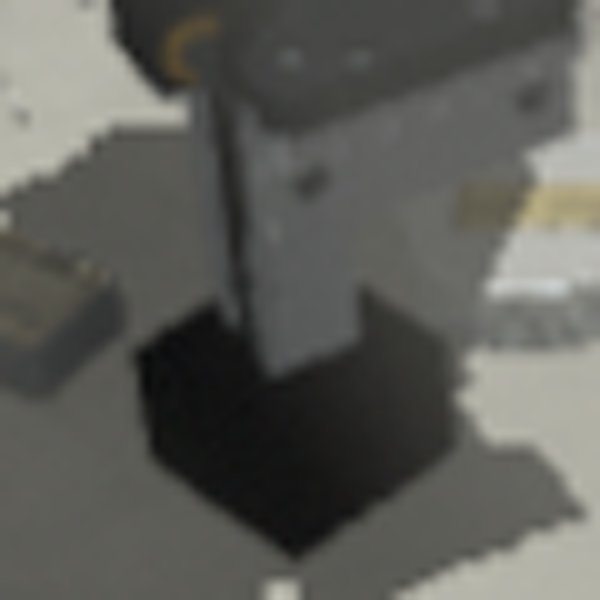

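```bash

python3 -m pendant '[[0,0,0,0,0,0,1],[0,0,0,0,0,0,1]]' 20
```

```text
time_s: 12.17
ee_pos: [0.4632, 0.2859, 0.1341]
eef_rot: [3.142, 0.0, 2.942]
force: [0.2, 0.0, 0.8]
grip_width: 0.0147
```

```bash

python3 -m pendant '[[0,0,-0.03,0,0,0,1],[0,0,-0.05,0,0,0,1],[0,0,-0.1,0,0,0,1],[0,0,-0.2,0,0,0,1],[0,0,-0.2,0,0,0,1],[0,0,-0.1,0,0,0,1],[0,0,0,0,0,0,1],[0,0,0,0,0,0,1]]'
python3 - <<'E'
from h import *
from station import imaging
for n in ("scene",): cv2.imwrite(f"pics/{n}12.png",imaging.camera(n)["image"][:,:,::-1])
s=cv2.imread("pics/scene12.png")
cv2.imwrite("pics/s12.png",cv2.resize(s[135:225,225:315],(600,600),interpolation=cv2.INTER_CUBIC))
E
```

```text
time_s: 12.83
ee_pos: [0.4632, 0.2859, 0.2164]
eef_rot: [3.141, 0.001, 2.942]
force: [-0.7, 0.3, -0.7]
grip_width: 0.0143
```

View pics/s12.png

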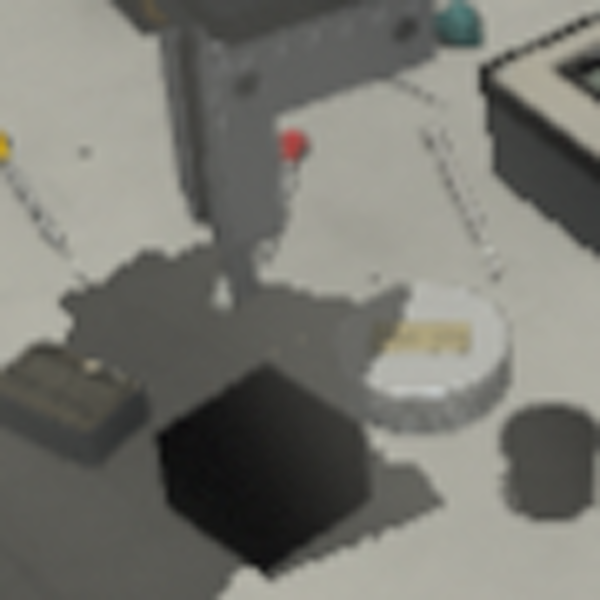

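```bash

python3 -m pendant '[[-0.01,-0.15,0,0,0,0,1],[-0.03,-0.25,0,0,0,0,1],[-0.035,-0.25,0,0,0,0,1],[-0.035,-0.25,0,0,0,0,1],[-0.035,-0.25,0,0,0,0,1],[-0.035,-0.25,0,0,0,0,1],[-0.035,-0.25,0,0,0,0,1],[-0.035,-0.25,0,0,0,0,1],[-0.035,-0.25,0,0,0,0,1],[-0.035,-0.25,0,0,0,0,1]]' |grep pos
python3 -m pendant '[[-0.03,-0.25,0,0,0,0,1],[-0.01,-0.1,0.1,0,0,0,1],[0,0,0.1,0,0,0,1],[0,0,0.05,0,0,0,1],[0,0,0,0,0,0,1],[0,0,0,0,0,0,1],[0,0,0,0,0,0,1]]' |grep -E "pos|wid"
python3 - <<'E'
from h import *
from station import imaging
rel([.438,-.042,.17],2.942)
E
```

```text
ee_pos: [0.443, -0.0054, 0.2147]
ee_pos: [0.4403, -0.0457, 0.1859]
grip_width: 0.0146
tool shift units total [0.0251 0.0265 0.1326] mm [ 3.01  3.19 15.91] t 14.3 F [ 0.45 -0.53 -0.89]
 tcp [ 0.4403 -0.0457  0.1859] rot [-3.1416e+00  1.0000e-04  2.9430e+00] w 0.01459246270914907
 turn units [-0.      0.0002  0.0019]
```

```bash

python3 -m pendant '[[0.025,0.026,0.1,0,0,0,1],[0,0,0.033,0,0,0,1],[0,0,0,0,0,0,1],[0,0,0,0,0,0,1],[0,0,0,0,0,0,1]]' |grep -E "pos|wid"
python3 - <<'E'
from h import *
from station import imaging
rel([.438,-.042,.17],2.942)
for n in ("scene","top"): cv2.imwrite(f"pics/{n}13.png",imaging.camera(n)["image"][:,:,::-1])
s=cv2.imread("pics/scene13.png");t=cv2.imread("pics/top13.png")
cv2.imwrite("pics/s13.png",cv2.resize(s[210:300,320:410],(600,600),interpolation=cv2.INTER_CUBIC))
cv2.imwrite("pics/t13.png",cv2.resize(t[140:240,325:425],(600,600),interpolation=cv2.INTER_CUBIC))
E
```

```text
ee_pos: [0.4381, -0.0425, 0.1702]
grip_width: 0.0147
tool shift units total [0.0019 0.0039 0.0017] mm [0.22 0.46 0.2 ] t 14.7167 F [-0.71 -0.02 -0.56]
 tcp [ 0.4381 -0.0425  0.1702] rot [-3.1416e+00  7.0000e-04  2.9424e+00] w 0.014657535352594326
 turn units [-0.      0.0013  0.0008]
```

View pics/s13.png

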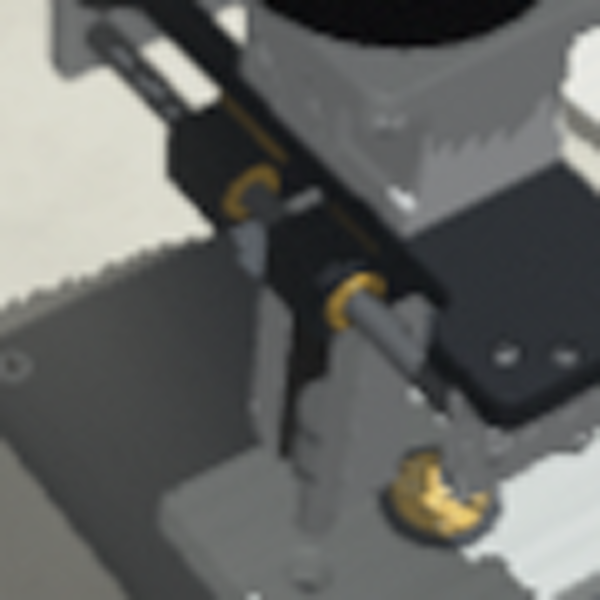

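View pics/t13.png

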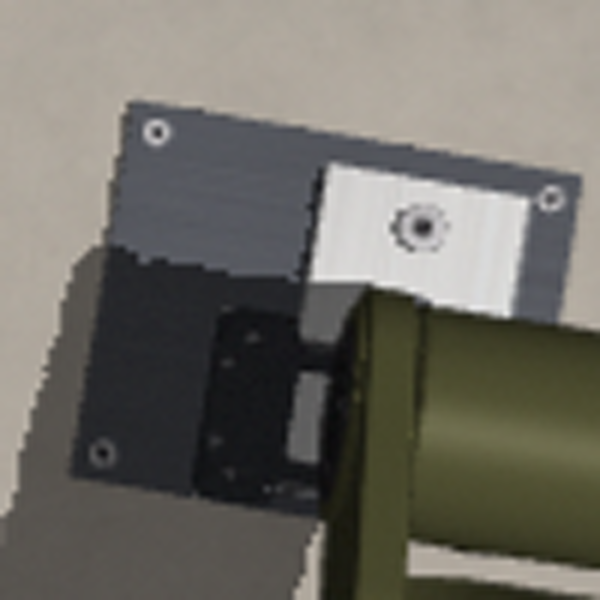

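```bash
python3 - <<'E'
from h import *
s=cv2.imread("pics/scene13.png")
c=cv2.resize(s[255:305,340:390],(800//1*3//4,600),interpolation=cv2.INTER_CUBIC).astype(float)
c=np.clip((c-30)*2,0,255).astype(np.uint8)
d=c.copy()
f=12.
tcp=np.array([.4381,-.0425]); z0=.0462
def circ(cx,cy,z,r,col):
    a=np.linspace(0,2*np.pi,40); P=np.c_[cx+r*np.cos(a),cy+r*np.sin(a),0*a+z]
    q=(proj("scene",P)-[340,255]+.5)*f-.5
    cv2.polylines(d,[np.round(q).astype(int)],True,col,1)
circ(*tcp,z0,.004,(0,0,255)); circ(*tcp,z0+.024,.005,(0,255,0)); circ(*tcp,z0+.024,.008,(255,0,0)); circ(*tcp,z0+.054,.008,(255,0,0))
circ(.4381,-.0418,.026,.0061,(0,255,255))
cv2.imwrite("pics/s13b.png",c);cv2.imwrite("pics/s13c.png",d)
E
```

```text
(no output)
```

View pics/s13b.png

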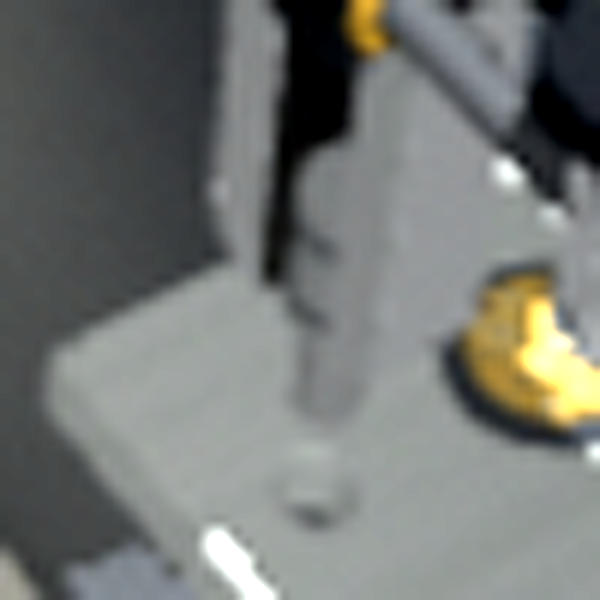

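View pics/s13c.png

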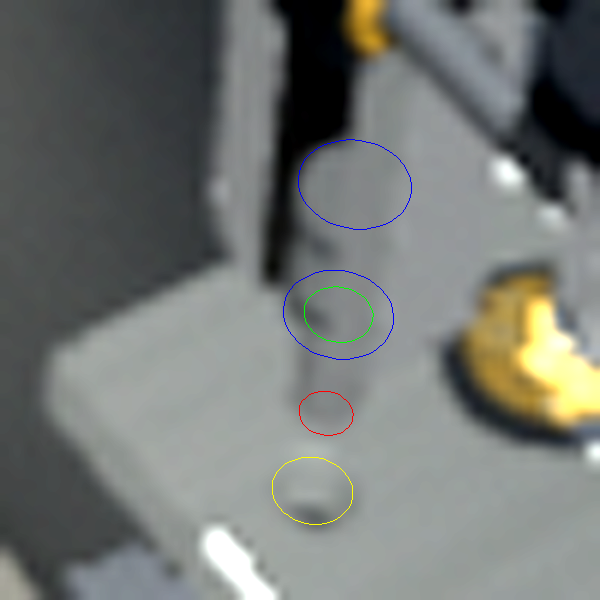

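```bash

python3 -m pendant '[[-0.002,0.0045,0.04,0,0,0,1],[0,0,0.05,0,0,0,1],[0,0,0.04,0,0,0,1],[0,0,0.01,0,0,0,1],[0,0,0,0,0,0,1],[0,0,0,0,0,0,1],[0,0,0,0,0,0,1],[0,0,0,0,0,0,1]]' |grep -E "pos|for"
python3 - <<'E'
from h import *
from station import imaging
rel([.4384,-.042,.15],2.942)
for n in ("scene",): cv2.imwrite(f"pics/{n}14.png",imaging.camera(n)["image"][:,:,::-1])
s=cv2.imread("pics/scene14.png")
c=cv2.resize(s[255:305,340:390],(600,600),interpolation=cv2.INTER_CUBIC).astype(float)
c=np.clip((c-30)*2,0,255).astype(np.uint8)
cv2.imwrite("pics/s14.png",c)
# image jacobian
p=proj("scene",[[.438,-.042,.026],[.439,-.042,.026],[.438,-.041,.026],[.438,-.042,.027]])*12; print(p[1:]-p[0])
E
```

```text
ee_pos: [0.4383, -0.042, 0.1531]
force: [-0.1, 0.4, -0.4]
tool shift units total [-0.001   0.0003  0.0254] mm [-0.12  0.04  3.05] t 15.4833 F [-0.11  0.37 -0.44]
 tcp [ 0.4383 -0.042   0.1531] rot [3.1416e+00 3.0000e-04 2.9422e+00] w 0.014681985165496876
 turn units [0.     0.0006 0.0004]
[[ 4.39522605 -3.8211029 ]
 [-4.96278834 -3.96022422]
 [ 0.48975471 -3.89285641]]
```

View pics/s14.png

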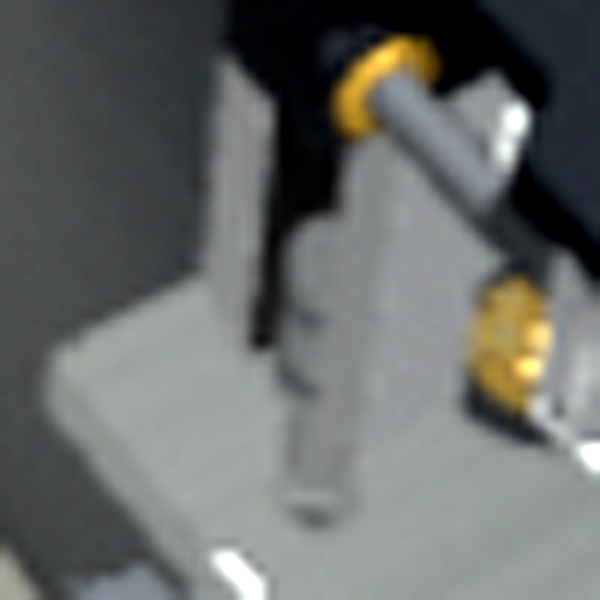

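```bash

python3 -m pendant '[[0.002,0.003,0.008,0,0,0,1],[0,0,0.008,0,0,0,1],[0,0,0.006,0,0,0,1],[0,0,0,0,0,0,1]]' |grep -E "pos|for"
python3 -m pendant '[[0,0,0.005,0,0,0,1],[0,0,0,0,0,0,1]]' |grep -E "pos|for"
```

```text
ee_pos: [0.438, -0.0416, 0.1501]
force: [0.1, -0.6, -0.9]
ee_pos: [0.438, -0.0416, 0.1496]
force: [0.5, 0.3, -1.7]
```

```bash

python3 -m pendant '[[0,0,0.004,0,0,0,1],[0,0,0,0,0,0,1]]' |grep -E "pos|for"
python3 -m pendant '[[0,0,0.004,0,0,0,1],[0,0,0,0,0,0,1]]' |grep -E "pos|for"
```

```text
ee_pos: [0.438, -0.0416, 0.1491]
force: [0.1, -0.8, -0.7]
ee_pos: [0.438, -0.0416, 0.1486]
force: [-0.6, 0.3, -1.2]
```

```bash

python3 -m pendant '[[0,0,0.006,0,0,0,1],[0,0,0.006,0,0,0,1],[0,0,0,0,0,0,1]]' |grep -E "pos|for"
```

```text
ee_pos: [0.438, -0.0416, 0.1471]
force: [-0.4, 0.7, -0.6]
```

```bash

python3 -m pendant '[[0,0,0.006,0,0,0,1],[0,0,0.006,0,0,0,1],[0,0,0,0,0,0,1]]' |grep -E "pos|for"
```

```text
ee_pos: [0.438, -0.0416, 0.1457]
force: [0.1, -0.7, -0.9]
```

```bash

python3 -m pendant '[[0,0,0.006,0,0,0,1],[0,0,0.006,0,0,0,1],[0,0,0,0,0,0,1]]' |grep -E "pos|for"
```

```text
ee_pos: [0.438, -0.0416, 0.1442]
force: [-0.0, -0.2, -0.1]
```

```bash

python3 -m pendant '[[0,0,0.008,0,0,0,1],[0,0,0.008,0,0,0,1],[0,0,0.008,0,0,0,1],[0,0,0,0,0,0,1]]' |grep -E "pos|for"
```

```text
ee_pos: [0.4379, -0.0416, 0.1413]
force: [0.1, 0.1, -0.4]
```

```bash

python3 -m pendant '[[0,0,0.008,0,0,0,1],[0,0,0.008,0,0,0,1],[0,0,0.008,0,0,0,1],[0,0,0,0,0,0,1]]' |grep -E "pos|for"
```

```text
ee_pos: [0.4379, -0.0416, 0.1384]
force: [-0.4, -0.2, -1.1]
```

```bash

python3 -m pendant '[[0,0,0.005,0,0,0,1],[0,0,0.005,0,0,0,1],[0,0,0,0,0,0,1]]' |grep -E "pos|for"
```

```text
ee_pos: [0.438, -0.0416, 0.1373]
force: [0.1, 0.5, -0.9]
```

```bash

python3 -m pendant '[[0,0,0.005,0,0,0,1],[0,0,0.005,0,0,0,1],[0,0,0,0,0,0,1]]' |grep -E "pos|for"
```

```text
ee_pos: [0.438, -0.0416, 0.1361]
force: [0.3, -0.3, -0.8]
```

```bash

python3 -m pendant '[[0,0,0.005,0,0,0,1],[0,0,0.005,0,0,0,1],[0,0,0,0,0,0,1]]' |grep -E "pos|for"
```

```text
ee_pos: [0.438, -0.0416, 0.1349]
force: [0.5, 0.1, -0.2]
```

```bash

python3 -m pendant '[[0,0,0.005,0,0,0,1],[0,0,0.005,0,0,0,1],[0,0,0,0,0,0,1]]' |grep -E "pos|for"
```

```text
ee_pos: [0.438, -0.0416, 0.1337]
force: [0.7, 0.1, -0.2]
```

Already into the base hole with almost no force. Continuing; seating is expected near TCP z = 0.126.

```bash

python3 -m pendant '[[0,0,0.006,0,0,0,1],[0,0,0.006,0,0,0,1],[0,0,0.006,0,0,0,1],[0,0,0,0,0,0,1]]' |grep -E "pos|for"
```

```text
ee_pos: [0.438, -0.0416, 0.1315]
force: [-0.1, 0.3, -0.6]
```

```bash

python3 -m pendant '[[0,0,0.006,0,0,0,1],[0,0,0.006,0,0,0,1],[0,0,0.006,0,0,0,1],[0,0,0,0,0,0,1]]' |grep -E "pos|for"
```

```text
ee_pos: [0.438, -0.0416, 0.1294]
force: [0.1, -0.4, -0.7]
```

```bash

python3 -m pendant '[[0,0,0.006,0,0,0,1],[0,0,0.006,0,0,0,1],[0,0,0,0,0,0,1]]' |grep -E "pos|for"
```

```text
ee_pos: [0.438, -0.0416, 0.1279]
force: [-0.6, 0.6, -0.8]
```

```bash

python3 -m pendant '[[0,0,0.004,0,0,0,1],[0,0,0.004,0,0,0,1],[0,0,0,0,0,0,1]]' |grep -E "pos|for"
```

```text
ee_pos: [0.438, -0.0416, 0.127]
force: [-0.4, 1.3, -0.6]
```

```bash

python3 -m pendant '[[0,0,0.004,0,0,0,1],[0,0,0,0,0,0,1]]' |grep -E "pos|for"
```

```text
ee_pos: [0.438, -0.0416, 0.1266]
force: [-0.1, -0.8, -0.3]
```

```bash

python3 -m pendant '[[0,0,0.004,0,0,0,1],[0,0,0,0,0,0,1]]' |grep -E "pos|for"
```

```text
ee_pos: [0.438, -0.0416, 0.1261]
force: [-0.3, 0.1, -0.8]
```

```bash

python3 -m pendant '[[0,0,0.003,0,0,0,1],[0,0,0,0,0,0,1]]' |grep -E "pos|for"
```

```text
ee_pos: [0.4381, -0.0416, 0.1259]
force: [-1.6, -0.2, 4.0]
```

```bash

python3 -m pendant '[[0,0,0.003,0,0,0,1],[0,0,0,0,0,0,1]]' |grep -E "pos|for"
```

```text
ee_pos: [0.4381, -0.0416, 0.1259]
force: [-4.2, 0.8, 9.0]
```

```bash

python3 -m pendant '[[0,0,-0.004,0,0,0,1],[0,0,0,0,0,0,0.6],[0,0,0,0,0,0,0.5],[0,0,0,0,0,0,0.3],[0,0,0,0,0,0,0.2],[0,0,0,0,0,0,0.2],[0,0,0,0,0,0,0.2]]'
python3 - <<'E'
from h import *
from station import imaging
for n in ("scene",): cv2.imwrite(f"pics/{n}15.png",imaging.camera(n)["image"][:,:,::-1])
s=cv2.imread("pics/scene15.png")
c=cv2.resize(s[235:315,330:410],(600,600),interpolation=cv2.INTER_CUBIC).astype(float)
c=np.clip((c-30)*2,0,255).astype(np.uint8)
cv2.imwrite("pics/s15.png",c)
E
```

```text
time_s: 21.2
ee_pos: [0.438, -0.0416, 0.1259]
eef_rot: [3.142, 0.0, 2.942]
force: [-0.0, 0.5, -0.3]
grip_width: 0.0375
```

View pics/s15.png

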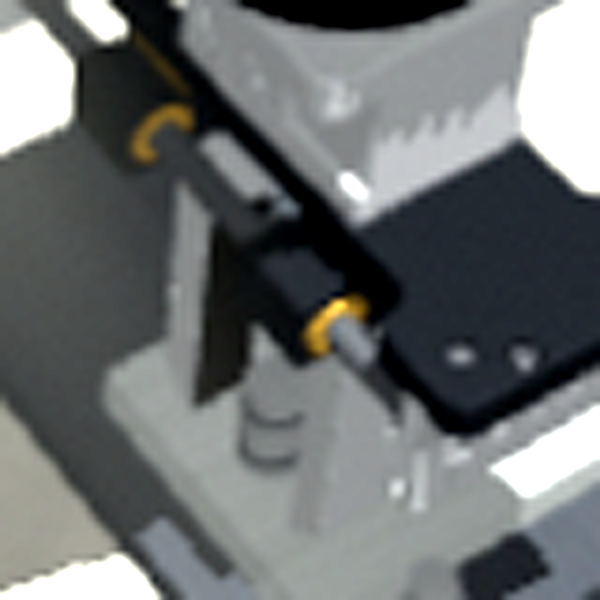

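Pin head (crop ~(270,430)) sits on the plate and the fingers are clear on both sides. Going straight up, then away.

```bash

python3 -m pendant '[[0,0,-0.03,0,0,0,0.2],[0,0,-0.08,0,0,0,0.2],[0,0,-0.2,0,0,0,0.2],[0,0,-0.25,0,0,0,0.2],[0,0,-0.25,0,0,0,0.2],[0,0.25,-0.1,0,0,0,0.2],[0,0.3,0,0,0,0,0.2],[0,0.3,0,0,0,0,0.2],[0,0.3,0,0,0,0,0.2],[0,0.1,0,0,0,0,0.2]]'
python3 -m pendant '[[0,0.25,0,0,0,0,0.2],[0,0.25,0,0,0,0,0.2],[0,0.2,0,0,0,0,0.2],[0,0,0,0,0,0,0.2],[0,0,0,0,0,0,0.2]]'
python3 - <<'E'
from h import *
from station import imaging
for n in ("scene","top"): cv2.imwrite(f"pics/{n}16.png",imaging.camera(n)["image"][:,:,::-1])
s=cv2.imread("pics/scene16.png");t=cv2.imread("pics/top16.png")
cv2.imwrite("pics/s16.png",np.hstack([cv2.resize(s[225:335,315:425],(400,400),interpolation=cv2.INTER_CUBIC),cv2.resize(t[145:245,330:430],(400,400),interpolation=cv2.INTER_CUBIC)]))
cv2.imwrite("pics/s16b.png",np.hstack([s[140:260,200:440],t[120:240,200:440]]))
E
```

```text
time_s: 22.08
ee_pos: [0.468, 0.1088, 0.2362]
eef_rot: [3.141, 0.001, 2.944]
force: [0.3, -0.8, 0.5]
grip_width: 0.0376
time_s: 22.5
ee_pos: [0.4842, 0.1883, 0.2354]
eef_rot: [-3.141, -0.0, 2.944]
force: [0.1, -0.4, 0.1]
grip_width: 0.0372
```

View pics/s16.png

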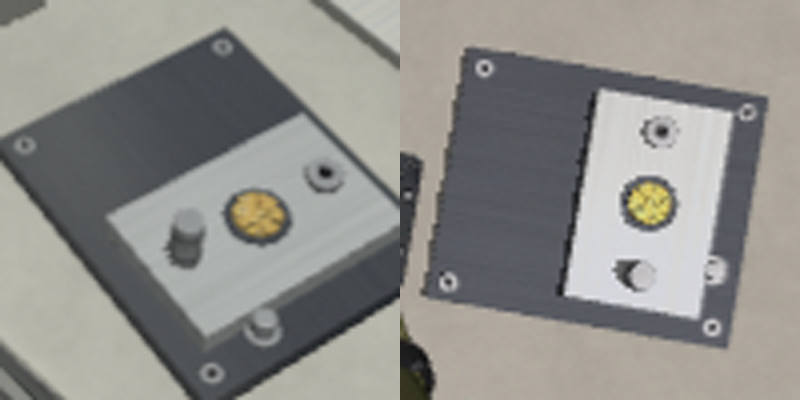

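View pics/s16b.png

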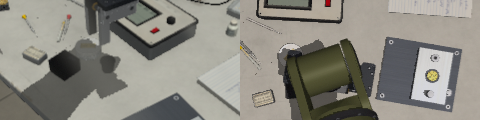

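```bash
python3 - <<'E'
from station import hand_in,ctrl
print(ctrl.get_obs()["force"]); print(hand_in())
E
```

```text
[ 0.77098089 -0.93539774  0.80711303]
the job is handed in; nothing more can be done
None
```

The job is done and was handed in at about 22.5 s of the 69 s allowed. The hand-in gives no verdict, so everything here rests on my own measurements.

- **Plate:** I pushed it home against the stop post and held it there at about 8.4 N measured at the wrist for more than half a second. The highest push reading I saw was 9.3 N. The force between plate and post was not measured directly.
- **Lock pin:** It went down through the plate into the base with almost no resistance. At seating the reading rose briefly to about 9 N, at the expected height (tool 0.126 m, so the pin's foot is about 2 mm above the bench). I then let go and moved the arm away.
- **Final check:** The pictures show the plate against the post and the pin upright in its hole with its head on the plate. The arm was clear of everything, and the wrist force was at noise level. The loupe and the tin were partly hidden behind the arm in the last pictures. I saw nothing touch them or the tester, and the fingertips stayed higher than all three near the rest block.

**Disagreements:**
- **Hole position:** The two cameras differed by 1 to 2 mm. I aimed by the scene camera, and the pin went in cleanly.
- **Jaw opening:** The gripper read 14.6 mm while holding the 16 mm head. The grip held firm, so I took this as give in the pads or fingers.

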